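# Load the dish tray and hold the imager's hood at its balance point

### The job

Slide the grey aluminium tray with its Petri dish into the slot of the white dish imager until its upright front plate is flush against the machine, the dish still lying in its seat. Then lift the imager's hinged light hood by its bar handle and stop where it balances over its hinge, so that it would fall neither shut nor over backwards. It has no stay and I have to get at the dish, so finish while still holding the handle, with the hood at rest at that point; do not let the hood go over backwards, and leave the other things on the bench where they are.

Things in the scene. Friction and masses are not known exactly. Their poses are not given: they have to be found in the camera images.
- imager: White dish imager, fixed, 300 mm deep, 200 wide. Origin under its centre at bench level; +x points from front to rear (the way the tray goes in), z up. Front face at x = -150 mm; deck 100 mm high, rear housing (x 60 to 150 mm) 128 mm high. With the tray home, the tray's origin is at x = -75, y = 0, z = 50 mm in this frame, the axes parallel.
- slot_mouth (a point): Middle of the slot's lower edge in the imager's front face (x = -150, y = 0, z = 50 mm in its frame). The slot is 96 mm wide, 34 mm high; inside, the track goes on at the same level.
- ledge_end (a point): Middle of the outer edge of the loading ledge in front of the slot (x = -212, y = 0, z = 50 mm in the imager's frame), level with the slot. Two side guides 10 mm high stand on the ledge, 95 mm apart from x = -195 mm inward, flaring to about 108 mm at x = -216 mm.
- tray: Grey anodised aluminium tray, about 0.2 kg, lying on the bench with the dish. Origin at its underside below the middle of the dish seat; +x is the end that goes in first, z up. Floor 3 mm thick, 90 mm wide, from x = -139 to +38 mm. Dish seat: a ring 63 mm inside diameter, rising 6 mm above the floor. Tray and dish balance at about x = -65 mm.
- tray_plate (a point): Middle of the machine-side face of the tray's upright front plate, at x = -75, y = 0, z = 27 mm in the tray's frame. The plate is 4 mm thick, 118 mm wide, 42 mm high; its wings start 12 mm above the tray's underside and so pass over the ledge's guides. This face flush on the imager's front face = home.
- tray_pull (a point): Middle of the tray's pull, the part to grasp, at x = -134, y = 0, z = 28 mm in the tray's frame: a black upright plate across the tray's outer end, 10 mm thick (along x), 60 mm wide, its top 42 mm above the tray's underside. Between it and the front plate are 50 mm of free space above the 3 mm floor.
- dish: Closed Petri dish, 60 mm diameter, 15 mm tall, loose in the tray's ring seat. Origin at the centre of its underside, which lies 3 mm above the tray's underside.
- hood_angle (a joint): Angle of the grey light hood, rad: 0 shut on the deck, growing as its front edge swings up and to the rear; stop at 1.8. A shallow shell 145 mm long, 160 wide, 32 tall, 0.4 to 0.55 kg, hinged at its rear lower edge; so it balances before it is upright, at 1.24 rad (71 degrees). Below it falls shut, above it falls back; hinge friction holds it only within about 0.08 rad of that.
- hood: The light hood itself: origin on the middle of its hinge line, y along the hinge. With the hood shut its axes are parallel to the imager's, so it reaches to x = -145 mm.
- hood_hinge (a point): Middle of the hood's hinge line, fixed on the imager at x = 20, y = 0, z = 105 mm in the imager's frame; the hood turns about the imager's y axis through this point.
- hood_bar (a point): The hood's bar handle: round steel bar 12 mm diameter, 100 mm long, parallel to the hinge, on two legs 90 mm apart, its axis 45 mm off the hood's top face. The point is the middle of the bar. Hood shut: 120 mm before the hinge line (towards the front) and 77 mm above it, 182 mm above the bench. It can turn between the fingers as the hood swings.
- wash_bottle: Bystander: white squeeze wash bottle, 66 mm diameter, about 200 mm tall with its spout; origin at its foot.
- reagent: Bystander: brown glass bottle with black cap, 60 mm diameter, 130 mm tall; origin at its foot.
- tally_counter: Bystander: steel hand tally counter, 44 mm diameter, 34 mm tall; origin at its underside.
- beaker: Bystander: glass beaker, 68 mm diameter, 90 mm tall; origin at its foot.
- spare_dish: Bystander: closed Petri dish of 90 mm diameter, 15 mm tall, lying on the bench; origin at its underside.
Things that resemble listed ones, but are neither listed nor needed, are in the scene too. What is shaped like the dish but red or turquoise is not meant.

How it is judged:
By the outcome, as a careful person would: the job done as asked, in the order asked, and still so for the second after the job is handed in, while the arm keeps its last pose, push and grip.
It also fails if it takes over 56 s, if anything falls off the work surface, if the arm or the gripper's body presses on something with over 40 N, if the wrist force passes 120 N, or if a joint passes its speed limit or range.

### The arm

A 7-joint arm with a two-finger parallel gripper is mounted at the origin on the work surface. World frame = base frame: x ahead of the robot, y to its left, z up, the work surface at z = 0. Lengths are in m, angles in rad, forces in N, time in s.
With the tool pointing down it reaches from about 0.425 to 0.8 m from the base axis. Payload 8.3 kg.
Tool frame: the origin (TCP) lies midway between the tips of the shut fingers; the grasp point (between the pads) lies 19 mm behind it; z points along the fingers, y is the direction in which the jaws open and shut (so a half turn about z gives the same grasp; the last joint's range is limited). The gripper opens to 85 mm and grips with 20 to 120 N. Pads are 22 mm wide; open, the fingers measure 114 mm over their backs; the gripper's body (76 mm by 85 mm) begins 54 mm behind the grasp point. The pads swing forward as they close: fully open they stand 13 mm farther back than shut.
Start: joints at [-1.268, 0.383, 0.016, 1.37, -0.006, 1.388, -0.046], TCP at [0.224, 0.584, 0.231] pointing down, gripper open.
Joint ranges: [-2.95, 2.95], [-0.25, 2.06], [-1.52, 1.56], [0.18, 2.33], [-1.44, 4.58], [0.02, 2.06], [-3.01, 3.01]. Speed limits (rad/s): [2.39, 2.39, 3.01, 3.01, 3.14, 3.14, 3.14].

### API

Orientations are given as a unit quaternion [w, x, y, z].
In Python, from station import read_state, eyes, ctrl, models gives the robot as it stands. The module is installed in compiled form; this text tells all that it offers.
- The arm moves only by the tool jog_arm, never from a script. Its argument "deltas" is a list of rows, each a list of 5 numbers: the closure, from -1 (fully open) to 1 (shut), then the shift along the tool's x, y, z in m, then the turn about the tool's z in rad. In form: [[fingers, tx, ty, tz, twist], ...]. A call has exactly 10 rows; each row shifts and turns the commanded pose from where the row before left it, along the tool's axes as they then stand; what a row does not reach is not made up. A row lasts 1/12 s, in which the tool goes at most 41.7 mm and 7.16 degrees, less where a joint would pass 70% of its speed; a pose out of reach is approached as far as the arm can. A call is refused whole if a number of a shift passes 0.0417 or a number of a turn 0.125, either way. A call with a gripper value outside its range is refused whole. The fingers move at their own pace and stop on an object; "squeeze" is the grip in N (left out, the last holds). Time passes only in rows, so rows that do not move let the fingers close, or fill a call up. It gives the time, the measured TCP pose, the force and the opening at its end, in the units of the state.
- read_state(): the state, without advancing time (a new reading comes with each control period).
- eyes.grab_frame(name): name is "scene" or "top" or "wrist"; returns (picture, depth): 400x640x3 uint8, red, green, blue; 400x640 float32, m along the optical axis (not along the pixel's ray), 0 where there is no reading.
- eyes.camera_info(name): a dict with "fx", "fy", "cx", "cy" (pixels), "extrinsics" (4x4, takes a point from camera to world coordinates). Camera axes: x right, y up, looking along -z (the intrinsics and any distortion apply to the point x, -y, -z); pixel columns grow to the right and rows downward; lengths in m; the calibration is good to about 2 mm. The wrist camera is an equidistant fisheye: a pixel r from the principal point sees the ray r / f radians off the axis. A picture is of the moment at which its call begins: read the wrist's pose just before it. camera_info takes no time and is no camera call; for the wrist camera it gives the pose at the moment of the call.
- ctrl.job_done(): hands the job in, once; it reports no verdict.
Trained networks look in the newest picture that a camera, given by its name, has taken for a name from the list of things; names that differ only in an ending like _2 or _b are one class to them, and where a whole thing is asked for, a point or a joint stands for the part that bears it (a point fixed in the world has none). Each returns a list of dicts, best first, with "conf" (0 to 1); they miss things now and then, are a little off and sometimes report something else, mostly with a low value. They report only what shows in the picture. A call takes as long as a camera call. They do not tell look-alikes from the thing itself.
- models.masks_of(camera, query): "region" (400x640 bool, what is visible of it) and "extent" ([centre column, centre row, width, height] in pixels, round what is visible of it).
The state is a dict: "t": time; "joint_pos": joint angles; "dq": joint speeds; "tau": joint torques, N m; "tool_pos": TCP position; "ee_rot": TCP orientation; "contact_force": force on the tool from outside, world axes, zero at the start; "torque": the same for the moment, N m; "gripper_width": finger opening in m.
Only numpy, scipy, OpenCV 4.12 (cv2) and the standard library are available. Lean on these libraries where they do the work, as an engineer would, in place of code of your own. Each camera call takes 0.05 s, during which the arm holds its last target. There are 200 camera calls.

## Working session

There is one attempt and no reset: what is moved stays moved. The work goes in short steps, Python scripts to look and compute and a tool call to move; the robot and the scene stay as the last step left them, time stands still between calls to the robot, and variables do not carry over. Pictures are saved under pics/ and viewed, on a budget of 10 in all, crops included, one or two more only if the job needs it, and the job is handed in when it is done.

Besides the shell and the picture viewer there is one more tool, called after "Call:" as name(argument=value, ...) on one line, values as JSON. jog_arm: Moves the arm, as the interface text tells. Its arguments: {"type":"object","properties":{"deltas":{"type":"array","items":{"type":"array","items":{"type":"number"}}},"squeeze":{"type":"number"}},"required":["deltas"]}

```bash
mkdir -p pics; cat > h.py <<'E'
import numpy as np, cv2
from station import read_state, eyes, ctrl, models
from scipy.spatial.transform import Rotation as R
def save(n,img): cv2.imwrite('pics/'+n, cv2.cvtColor(img,cv2.COLOR_RGB2BGR))
def cloud(cam,depth,info=None):
    i=info or eyes.camera_info(cam); v,u=np.mgrid[0:400,0:640].astype(float)
    a=(u-i['cx'])/i['fx']; b=(v-i['cy'])/i['fy']
    if cam=='wrist':
        r=np.hypot(a,b)+1e-9; t=np.tan(np.minimum(r,1.5))/r; a,b=a*t,b*t
    P=np.stack([a*depth,-b*depth,-depth],-1); E=np.array(i['extrinsics'])
    W=P@E[:3,:3].T+E[:3,3]; W[depth<=0]=np.nan
    return W
E
python3 - <<'E'
from h import *
s=read_state();print({k:np.round(v,3) for k,v in s.items()})
for c in('scene','top'):
    im,d=eyes.grab_frame(c); np.save(c+'.npy',d); cv2.imwrite(c+'.png',im[:,:,::-1]); save(c+'1.png',im)
    W=cloud(c,d); print(c,{k:np.round(v,2) for k,v in eyes.camera_info(c).items()})
    for q in ['tray','imager','dish','hood','tray_pull','hood_bar','wash_bottle','reagent','tally_counter','beaker','spare_dish']:
        for m in models.masks_of(c,q)[:4]:
            print(q,round(m['conf'],2),np.round(m['extent']).astype(int),np.round(np.nanmedian(W[m['region']],0),3))
E
```

```text
{'t': np.float64(0.0), 'joint_pos': array([-1.268,  0.384,  0.016,  1.371, -0.006,  1.388, -0.046]), 'dq': array([ 0.001,  0.   ,  0.001,  0.   ,  0.001, -0.   , -0.001]), 'tau': array([-1.0000e-03, -6.2760e+01,  8.4300e-01, -3.7183e+01,  1.6000e-02,
        1.4000e-02,  0.0000e+00]), 'tool_pos': array([0.223, 0.583, 0.23 ]), 'ee_rot': array([-0.   ,  0.182,  0.983, -0.001]), 'contact_force': array([-0.613, -0.647, -0.177]), 'torque': array([-0.001,  0.052,  0.016]), 'gripper_width': np.float64(0.086)}
scene {'fx': np.float64(366.59), 'fy': np.float64(366.59), 'cx': np.float64(325.31), 'cy': np.float64(200.43), 'extrinsics': array([[ 0.33, -0.61,  0.72,  1.16],
       [ 0.94,  0.2 , -0.26, -0.3 ],
       [ 0.01,  0.77,  0.64,  0.68],
       [ 0.  ,  0.  ,  0.  ,  1.  ]])}
tray 0.68 [250 252  76  44] [ 0.524 -0.285  0.003]
imager 0.66 [424 215 173 103] [0.643 0.134 0.101]
imager 0.23 [411 199  73  62] [0.607 0.109 0.137]
imager 0.19 [248 250  80  44] [ 0.523 -0.287  0.003]
dish 0.86 [226 201  18  13] [ 0.308 -0.285  0.015]
dish 0.82 [218 226  27  16] [ 0.407 -0.327  0.015]
dish 0.73 [
[... 1094 characters left out ...]
sh 0.58 [383 206  32  28] [ 0.505 -0.212  0.019]
hood 0.89 [234 170  83  93] [0.577 0.121 0.138]
tray_pull 0.62 [404 203  79  50] [ 0.508 -0.283  0.005]
hood_bar 0.83 [232 169  88  83] [0.576 0.121 0.138]
hood_bar 0.55 [223 165 180 117] [0.581 0.152 0.129]
wash_bottle 0.59 [363 109  52  42] [ 0.715 -0.143  0.12 ]
wash_bottle 0.31 [404 203  79  51] [ 0.507 -0.282  0.005]
reagent 0.59 [420 123  31  35] [ 0.692 -0.288  0.09 ]
tally_counter 0.54 [375 141  19  23] [ 0.659 -0.195  0.027]
beaker 0.79 [174 279  35  30] [0.341 0.286 0.044]
beaker 0.74 [224 166 172 119] [0.581 0.152 0.129]
spare_dish 0.67 [345 264  36  40] [ 0.368 -0.121  0.016]
spare_dish 0.36 [403 201  78  55] [ 0.509 -0.28   0.005]
```

```bash
python3 - <<'E'
import cv2,numpy as np
a=cv2.imread('top.png');b=cv2.imread('scene.png')
a=cv2.resize(a[90:310,120:480],(800,489),interpolation=3);cv2.imwrite('pics/t.png',a)
b=cv2.resize(b[130:350,170:530],(800,489),interpolation=3);cv2.imwrite('pics/s.png',b)
E
```

```text
(no output)
```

View pics/t.png

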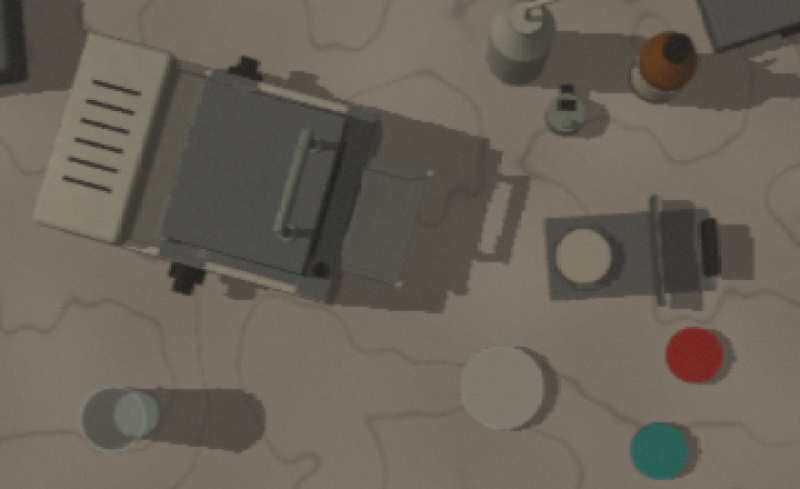

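View pics/s.png

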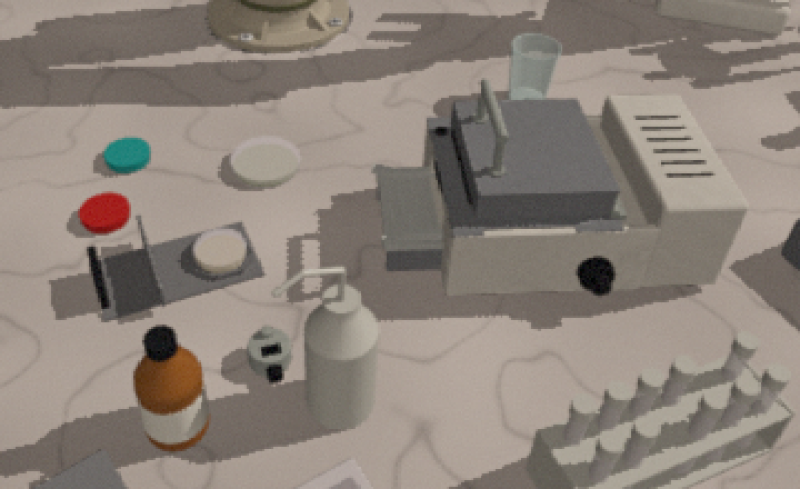

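```bash
cat >> h.py <<'E'
def rect(P):
    c,(w,h),a=cv2.minAreaRect((P[:,:2]*1000).astype(np.float32))
    return np.round(c,1),round(w,1),round(h,1),round(a,2)
def best(c,q,**k):
    m=models.masks_of(c,q); return m[0]['region'] if m else None
def biggest(M):
    M=cv2.morphologyEx(M.astype(np.uint8),cv2.MORPH_OPEN,np.ones((3,3),np.uint8))
    n,l,s,_=cv2.connectedComponentsWithStats(M); return l==1+np.argmax(s[1:,4])
E
python3 - <<'E'
from h import *
for c in('scene','top'):
    im,d=eyes.grab_frame(c); W=cloud(c,d); Z=W[...,2]
    near=(W[...,0]>.35)&(W[...,0]<.9)&(W[...,1]>-.2)&(W[...,1]<.45)
    for n,z in (('housing',.128),('hoodtop',.137),('bar',.186),('ledge',.05)):
        M=near&(abs(Z-z)<(.005 if n!='bar' else .008))
        if n=='ledge': M&=(W[...,1]<.06)
        if n=='housing': M&=(W[...,1]>.14)
        if n=='hoodtop': M&=(W[...,1]<.22)
        if M.sum()<8: print(c,n,M.sum());continue
        B=biggest(M)if n!='bar' else M; print(c,n,B.sum(),rect(W[B]),np.round(np.median(Z[B]),4))
    t=(W[...,0]>.42)&(W[...,0]<.6)&(W[...,1]>-.4)&(W[...,1]<-.17)
    b=t&(Z<.03); r=best(c,'tray'); 
    print(c,'tray',rect(W[r&b]),'bench z',np.nanmedian(Z[t&~r]))
    for n,lo,hi in(('dish',.013,.024),('high',.030,.05)):
        M=t&(Z>lo)&(Z<hi); print(c,n,M.sum(),rect(W[M]),np.median(Z[M]))
    np.save(c+'W.npy',W)
E
```

```text
scene housing 1940 (array([624.5, 274. ]), 89.4, 200.2, 74.0) 0.1284
scene hoodtop 2429 (array([580.3, 123.3]), 145.9, 163.8, 74.14) 0.1374
scene bar 201 (array([656. , -34.8]), 64.0, 364.5, 37.87) 0.1872
scene ledge 670 (array([539.2,   6.7]), 70.9, 97.3, 73.91) 0.0503
scene tray (array([ 502.2, -257.1]), 172.7, 140.2, 84.77) bench z 0.00043772328444702246
scene dish 418 (array([ 505.1, -284. ]), 189.6, 127.6, 61.19) 0.017886683701303918
scene high 169 (array([ 514. , -318.1]), 117.6, 63.9, 3.14) 0.04143121218844226
top housing 3373 (array([623.1, 274.6]), 90.6, 199.4, 73.87) 0.1291
top hoodtop 4283 (array([579.6, 124.1]), 146.0, 160.7, 73.72) 0.1382
top bar 309 (array([650.8, -33.8]), 66.7, 365.3, 37.38) 0.1881
top ledge 1025 (array([546.9,   1.2]), 66.1, 101.1, 74.48) 0.0512
top tray (array([ 512.5, -261.8]), 107.5, 178.4, 2.94) bench z 0.001570825317491531
top dish 589 (array([ 503.3, -276.2]), 186.6, 120.8, 66.68) 0.019077455098161833
top high 273 (array([ 509.9, -318.1]), 117.3, 65.6, 2.65) 0.04195406597797069
```

Call:
jog_arm(deltas=[[0,0,0,-0.01,-0.104],[0,0,0,-0.01,-0.104],[0,0,0,-0.01,-0.104],[0,0,0,-0.01,-0.105],[0,-0.0218,-0.0345,0,0],[0,-0.0218,-0.0345,0,0],[0,-0.0218,-0.0345,0,0],[0,-0.0218,-0.0345,0,0],[0,-0.0218,-0.0345,0,0],[0,-0.0218,-0.0345,0,0]])

```text
t: 2.23
tool_pos: [0.3655, 0.3818, 0.2715]
ee_rot: [0.0, -0.026, 1.0, 0.0]
contact_force: [2.0, -0.1, 0.7]
gripper_width: 0.0426
```

Call:
jog_arm(deltas=[[0,-0.0218,-0.0345,0,0],[0,-0.0218,-0.0345,0,0],[0,-0.0218,-0.0345,0,0],[0,-0.0218,-0.0345,0,0],[0,-0.0218,-0.0345,0,0],[0,-0.0218,-0.0345,0,0],[0,-0.0218,-0.0345,0,0],[0,-0.0218,-0.0345,0,0],[0,-0.0218,-0.0345,0,0],[0,-0.0218,-0.0345,0,0]])

```text
t: 3.07
tool_pos: [0.601, 0.0486, 0.2716]
ee_rot: [0.0, -0.026, 1.0, 0.0]
contact_force: [1.0, 0.7, 0.2]
gripper_width: 0.0428
```

Call:
jog_arm(deltas=[[0,0.0107,-0.039,0,0],[0,0.0107,-0.039,0,0],[0,0.0107,-0.039,0,0],[0,0.0107,-0.039,0,0],[0,0.0107,-0.039,0,0],[0,0.0107,-0.039,0,0],[0,0.0107,-0.039,0,0],[0,0.0107,-0.039,0,0],[0,0.0107,-0.039,0,0],[0,0.0107,-0.039,0,0]])

```text
t: 3.9
tool_pos: [0.5126, -0.3464, 0.2716]
ee_rot: [0.0, -0.026, 1.0, -0.0]
contact_force: [1.3, -0.2, -0.5]
gripper_width: 0.0428
```

```bash
python3 - <<'E'
from h import *
i=eyes.camera_info('wrist');im,d=eyes.grab_frame('wrist'); W=cloud('wrist',d,i); Z=W[...,2]
save('w1.png',im)
t=(W[...,0]>.42)&(W[...,0]<.6)&(W[...,1]>-.4)&(W[...,1]<-.12)
for c,q in(('wrist','tray'),('wrist','dish')):
    for m in models.masks_of(c,q)[:3]: print(q,m['conf'],m['extent'],np.nanmedian(W[m['region']],0))
M=t&(Z>.03)&(Z<.05); print('high',rect(W[M]),np.median(Z[M]))
P=M&(W[...,1]<-.335);print('pull',rect(W[P]))
M=t&(Z>.013)&(Z<.024)&(W[...,1]>-.25)&(W[...,1]<-.17); print('dish',rect(W[biggest(M)]))
print('bench',np.nanmedian(Z[t]))
E
```

```text
tray 0.81 [383.2, 166.9, 126.0, 93.3] [ 0.5067677  -0.28813046  0.00301002]
dish 0.97 [380.9, 16.1, 43.5, 30.8] [ 0.30417421 -0.28700113  0.01489469]
dish 0.92 [339.8, 82.8, 46.8, 44.0] [ 0.39960792 -0.32780179  0.01480964]
dish 0.82 [421.6, 167.8, 48.5, 45.3] [ 0.50479703 -0.21360431  0.01775487]
high (array([ 510.7, -318. ]), 117.6, 63.3, 2.8) 0.04128236073702882
pull (array([ 511.9, -345.2]), 59.6, 8.7, 2.96)
dish (array([ 506.4, -213. ]), 60.0, 58.2, 9.17)
bench 0.3213899069742531
```

View pics/w1.png

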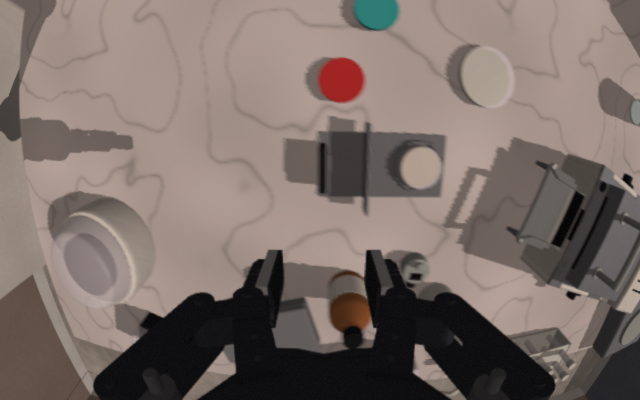

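Call:
jog_arm(deltas=[[0,0,0.001,0.037,0],[0,0,0,0.037,0],[0,0,0,0.037,0],[0,0,0,0.037,0],[0,0,0,0.037,0],[0,0,0,0.037,0],[0,0,0,0.02,0],[0,0,0,0.014,0],[0,0,0,0.005,0],[0,0,0,0,0]], squeeze=70)

```text
t: 4.88
tool_pos: [0.5134, -0.3429, 0.0097]
ee_rot: [-0.0, -0.026, 1.0, 0.0]
contact_force: [-0.3, 0.1, 0.9]
gripper_width: 0.0428
```

Call:
jog_arm(deltas=[[1,0,0,0,0],[1,0,0,0,0],[1,0,0,0,0],[1,0,0,0,0],[1,0,0,0,0],[1,0,0,0,0],[1,0,0,0,0],[1,0,0,0,0],[1,0,0,0,0],[1,0,0,0,0]])

```text
t: 5.72
tool_pos: [0.5144, -0.3446, 0.0124]
ee_rot: [0.002, -0.026, 1.0, -0.001]
contact_force: [-0.3, 0.0, 8.0]
gripper_width: 0.0088
```

Call:
jog_arm(deltas=[[1,0,0,-0.003,0],[1,0,0,-0.006,0],[1,0,0,-0.01,0],[1,0,0,-0.014,0],[1,0,0,-0.016,0],[1,0,0,-0.016,0],[1,0,0,-0.016,0],[1,0,0,-0.01,0],[1,0,0,-0.006,0],[1,0,0,-0.003,0]])

```text
t: 6.55
tool_pos: [0.5135, -0.3439, 0.1115]
ee_rot: [0.001, -0.026, 1.0, -0.0]
contact_force: [0.4, -0.8, -2.3]
gripper_width: 0.0091
```

```bash
python3 - <<'E'
from h import *
s=read_state();print({k:np.round(s[k],4) for k in('tool_pos','ee_rot','contact_force','torque')})
i=eyes.camera_info('wrist');im,d=eyes.grab_frame('wrist'); W=cloud('wrist',d,i)
R0=R.from_quat(s['ee_rot'],scalar_first=True)
T=(W-s['tool_pos'])@R0.as_matrix()   # tool frame
np.save('T.npy',T); save('w2.png',im)
m=models.masks_of('wrist','tray')
for x in m[:2]: print(x['conf'],x['extent'],np.nanmedian(W[x['region']],0))
P=W[m[0]['region']]; P=P[np.isfinite(P[:,0])]
f=P[(P[:,1]>-.32)]; A=np.c_[f[:,:2],np.ones(len(f))]
z=np.median(f[:,2]); k=abs(f[:,2]-z)<.012
for _ in range(3):
    c=np.linalg.lstsq(A[k],f[k,2],rcond=None)[0]; k=abs(A@c-f[:,2])<.003
print('plane',c,k.sum(),rect(f[k]))
for x in models.masks_of('wrist','dish')[:4]: print('dish',x['conf'],x['extent'],np.nanmedian(W[x['region']],0))
E
```

```text
{'tool_pos': array([ 0.5135, -0.3439,  0.1115]), 'ee_rot': array([ 6.000e-04, -2.560e-02,  9.997e-01, -3.000e-04]), 'contact_force': array([ 0.4322, -0.8076, -2.2857]), 'torque': array([-0.1779,  0.0098, -0.0045])}
0.83 [446.5, 247.2, 271.0, 188.1] [ 0.49010549 -0.29109973  0.10210447]
0.7 [537.7, 251.2, 84.2, 95.0] [ 0.501239   -0.21735061  0.11633815]
plane [-0.00244428 -0.00057287  0.1027257 ] 13875 (array([ 507. , -245.8]), 91.0, 149.6, 2.93)
dish 0.76 [350.5, 63.8, 80.3, 74.2] [ 0.39948228 -0.32806447  0.01484479]
dish 0.66 [534.0, 251.1, 85.7, 91.1] [ 0.50141189 -0.21719567  0.11632669]
```

View pics/w2.png

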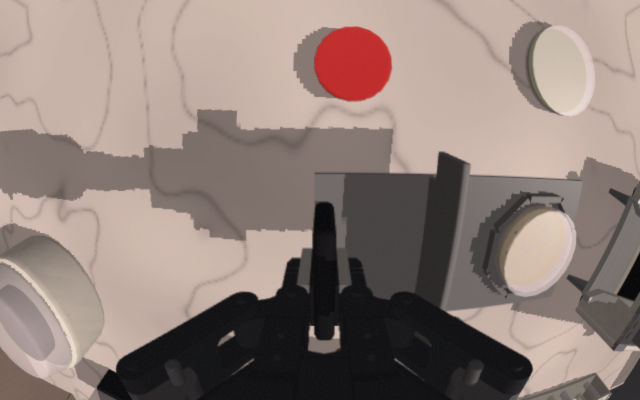

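Call:
jog_arm(deltas=[[1,0.002,0.002,0,0.05],[1,0.005,0.008,0,0.07],[1,0.008,0.013,0,0.07],[1,0.009,0.015,0,0.07],[1,0.01,0.017,-0.0,0.05],[1,0.01,0.017,0.005,0.022],[1,0.009,0.016,0.01,0],[1,0.006,0.012,0.01,0],[1,0.003,0.006,0.008,0],[1,0.001,0.003,0.003,0]])

```text
t: 7.53
tool_pos: [0.4715, -0.224, 0.0724]
ee_rot: [-0.002, 0.139, 0.99, 0.0]
contact_force: [-1.3, -0.3, -2.9]
gripper_width: 0.009
```

```bash
cat > look.py <<'E'
from h import *
s=read_state();print({k:np.round(s[k],4) for k in('tool_pos','ee_rot','contact_force')})
q=s['ee_rot'];yaw=np.degrees(2*np.arctan2(q[2],q[1]))-90;print('tool y yaw',yaw%360)
i=eyes.camera_info('wrist');im,d=eyes.grab_frame('wrist'); W=cloud('wrist',d,i)
u=np.array([np.cos(np.radians(73.9)),np.sin(np.radians(73.9))]);v=np.array([-u[1],u[0]])
O=np.array([.5947,.1734])
L=np.stack([(W[...,:2]-O)@u,(W[...,:2]-O)@v,W[...,2]],-1)*1000  # imager frame, mm
np.save('L.npy',L); tp=np.array([(s['tool_pos'][:2]-O)@u,(s['tool_pos'][:2]-O)@v,s['tool_pos'][2]])*1000
print('tcp in imager',np.round(tp,1))
E
cat > l1.py <<'E'
from look import *
import sys
save(sys.argv[1],im)
x,y,z=L[...,0],L[...,1],L[...,2]
zu=tp[2]-12.8+3
M=(abs(z-zu)<4)&(abs(y)<70)&(x>tp[0]+20)&(x<tp[0]+190)&(x<-218)
if M.sum()>50: print('tray floor',M.sum(),rect(L[biggest(M)]/1000*1),np.median(z[M]))
for lo,hi in((-212,-200),(-190,-160)):
    M=(abs(z-60)<3)&(x>lo)&(x<hi)&(abs(y)<75)
    for sg in(1,-1):
        k=M&(y*sg>20); print('guide',lo,sg,k.sum(),np.round(np.percentile(y[k],[5,50,95]),1) if k.sum()>5 else '')
M=(abs(z-50)<3)&(x>-230)&(x<-155)&(abs(y)<60); print('ledge',M.sum(),rect(L[M]/1000) if M.sum()>10 else '',np.median(z[M]))
E
python3 l1.py w3.png
```

```text
{'tool_pos': array([ 0.4715, -0.224 ,  0.0724]), 'ee_rot': array([-1.600e-03,  1.391e-01,  9.903e-01,  4.000e-04]), 'contact_force': array([-1.2995, -0.2863, -2.9255])}
tool y yaw 74.00757180706617
tcp in imager [-416.     8.2   72.4]
tray floor 15131 (array([-376.8,   16.3]), 78.0, 38.5, 89.7) 62.702173621150656
guide -212 1 115 [52.5 57.3 62.8]
guide -212 -1 97 [-60.7 -54.4 -49.9]
guide -190 1 188 [48.4 52.6 56.3]
guide -190 -1 167 [-53.9 -49.4 -46.3]
ledge 4307 (array([-186.9,    0.2]), 63.9, 119.5, 0.0) 49.774698267376905
```

View pics/w3.png

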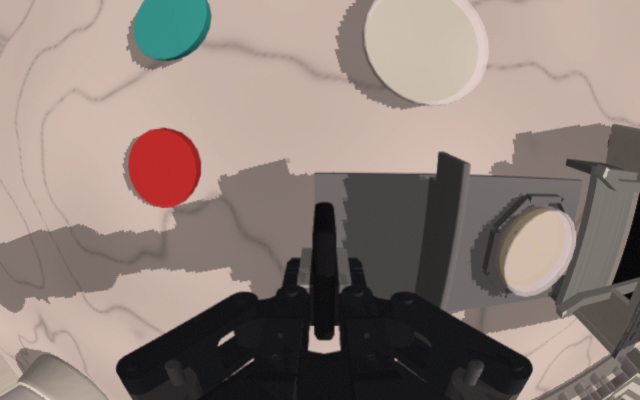

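```bash
python3 - <<'E'
import numpy as np
L=np.load('L.npy');x,y,z=np.moveaxis(L,-1,0)
for a in range(-340,-235,12):
    M=(abs(z-62.7)<2.5)&(x>=a)&(x<a+12)&(abs(y)<80); 
    if M.sum()>20: print(a,M.sum(),np.round([y[M].min(),np.percentile(y[M],1),np.percentile(y[M],99),y[M].max(),np.median(z[M])],1))
M=(abs(z-62.7)<2.5)&(abs(y-10)<30)&(x<-220)&(x>-300); print('front',np.percentile(x[M],[98,100]))
for a in range(-216,-154,10):
    M=(abs(z-50)<2)&(x>=a)&(x<a+10)&(abs(y)<60); print('ledge',a,np.round(np.percentile(y[M],[0,1,99,100]),1))
    M=(z>57.5)&(z<63)&(x>=a)&(x<a+10)&(abs(y)<75)
    p,n=y[M&(y>0)],y[M&(y<0)]; print('  guide',np.round(np.r_[np.percentile(n,[2,98]),np.percentile(p,[2,98])],1))
E
```

```text
-340 1788 [-34.9 -33.4  54.6  55.4  62.6]
-328 2211 [-35.3 -33.5  54.6  55.4  62.6]
-316 1268 [-35.3 -33.7  54.8  55.3  62.7]
-304 626 [-34.8 -34.3  55.2  55.3  62.6]
-292 365 [-35.  -34.3  55.2  55.4  62.8]
-280 319 [-35.2 -34.6  55.3  55.4  62.7]
-268 315 [-34.4 -34.2  55.2  55.6  62.6]
-256 449 [-34.9 -34.2  55.3  55.5  62.6]
front [-243.99311344 -243.15536865]
ledge -216 [-56.5 -54.5  55.5  59.2]
  guide [-63.4 -51.4  54.   65.8]
ledge -206 [-53.  -50.8  51.2  52.5]
  guide [-59.7 -47.3  49.9  60.8]
ledge -196 [-48.8 -46.9  48.2  60. ]
  guide [-54.5 -46.2  48.2  56.6]
ledge -186 [-47.7 -46.8  59.   59.9]
  guide [-54.6 -46.1  48.3  56.1]
ledge -176 [-47.8 -47.   58.9  60. ]
  guide [-54.5 -46.   48.4  56.6]
ledge -166 [-48.  -46.7  59.1  60. ]
  guide [-54.4 -46.2  48.   55.9]
ledge -156 [-47.8 -47.1  58.9  59.9]
  guide [-74.6 -46.6  48.2  49.5]
```

Call:
jog_arm(deltas=[[1,-0.003,0,0.002,0],[1,-0.0042,0.002,0.003,0],[1,-0.002,0.004,0.003,0],[1,0,0.006,0,0],[1,0,0.006,0,0],[1,0,0.006,0,0],[1,0,0.006,0,0],[1,0,0.004,0,0],[1,0,0,0,0],[1,0,0,0,0]])

```text
t: 8.42
tool_pos: [0.491, -0.1952, 0.0664]
ee_rot: [0.0, 0.14, 0.99, 0.0]
contact_force: [-0.1, -1.1, -2.9]
gripper_width: 0.0091
```

```bash
python3 - <<'E'
from look import *
x,y,z=np.moveaxis(L,-1,0)
for a in range(-290,-155,10):
    M=(abs(z-54.5)<2)&(x>=a)&(x<a+10)&(abs(y)<60)
    G=(z>57.5)&(z<63)&(x>=a)&(x<a+10)&(abs(y)<75);p,n=y[G&(y>35)],y[G&(y<-35)]
    print(a,M.sum(),np.round(np.percentile(y[M],[0,1,99,100]),1) if M.sum()>20 else '',np.median(z[M]) if M.sum() else '', 'guide',np.round(np.r_[np.percentile(n,[2,98]),np.percentile(p,[2,98])],1) if len(p)>5 and len(n)>5 else '')
E
```

```text
{'tool_pos': array([ 0.491 , -0.1952,  0.0664]), 'ee_rot': array([1.000e-04, 1.395e-01, 9.902e-01, 0.000e+00]), 'contact_force': array([-0.067 , -1.0964, -2.9135])}
tool y yaw 73.96193680557312
tcp in imager [-382.9   -2.5   66.4]
-290 794 [-45.7 -45.1  44.   44.4] 56.11492946095334 guide 
-280 445 [-45.5 -44.9  44.   44.2] 56.08453378412445 guide 
-270 259 [-45.4 -45.1  44.2  44.4] 56.063464944461266 guide [-41.8 -35.2  36.   44.5]
-260 140 [-45.8 -45.5  44.1  44.3] 56.11107542731943 guide [-37.1 -35.2  35.1  42.9]
-250 133 [-45.2 -45.1  44.3  44.5] 55.97236157768665 guide 
-240 115 [-46.2 -45.5  44.2  44.3] 56.12917955792096 guide 
-230 141 [-45.5 -45.4  44.   44.5] 56.09976333934807 guide 
-220 275 [-59.9 -58.7  59.5  59.8] 56.00073042051229 guide [-64.  -53.   36.1  65.4]
-210 67 [-54.4 -54.2  54.7  54.8] 54.43018135520228 guide [-61.  -49.   52.   62.6]
-200 40 [-50.  -49.9  50.5  50.6] 54.412074386684885 guide [-56.9 -46.3  48.9  57.8]
-190 27 [-47.6 -47.5  56.4  56.4] 54.37735614461181 guide [-54.5 -46.   48.5  56.1]
-180 30 [-47.6 -47.5  56.4  56.4] 54.2359767026919 guide [-54.7 -46.5  48.9  56.2]
-170 27 [-47.8 -47.8  56.3  56.4] 54.23064866641536 guide [-54.7 -46.3  48.4  56.3]
-160 26 [-60.  -56.9  59.8  59.9] 54.31874832785226 guide [-73.1 -46.4  48.6  73.8]
```

Call:
jog_arm(deltas=[[1,0.0016,0,0.0015,0],[1,0,0.004,0,0],[1,0,0.008,0,0],[1,0,0.008,0,0],[1,0,0.008,0,0],[1,0,0.008,0,0],[1,0,0.008,0,0],[1,0,0.008,0,0],[1,0,0.006,0,0],[1,0,0.002,0,0]])

```text
t: 9.3
tool_pos: [0.5064, -0.1359, 0.0647]
ee_rot: [-0.0, 0.139, 0.99, 0.0]
contact_force: [0.1, -0.1, -2.5]
gripper_width: 0.0091
```

Call:
jog_arm(deltas=[[1,0,0.004,0,0],[1,0,0.008,0,0],[1,0,0.008,0,0],[1,0,0.008,0,0],[1,0,0.008,0,0],[1,0,0.008,0,0],[1,0,0.008,0,0],[1,0,0.008,0,0],[1,0,0.006,0,0],[1,0,0.002,0,0]])

```text
t: 10.13
tool_pos: [0.5251, -0.0706, 0.0647]
ee_rot: [-0.0, 0.139, 0.99, 0.0]
contact_force: [-0.3, 0.3, -2.5]
gripper_width: 0.0087
```

Call:
jog_arm(deltas=[[1,0,0.004,0,0],[1,0,0.006,0,0],[1,0,0.006,0,0],[1,0,0.006,0,0],[1,0,0.004,0,0],[1,0,0.003,0,0],[1,0,0.002,0,0],[1,0,0.002,0,0],[1,0,0,0,0],[1,0,0,0,0]])

```text
t: 10.97
tool_pos: [0.5339, -0.0406, 0.0648]
ee_rot: [-0.0, 0.14, 0.99, -0.0]
contact_force: [0.2, 0.1, -2.9]
gripper_width: 0.0093
```

```bash
python3 - <<'E'
from look import *
save('w4.png',im)
x,y,z=np.moveaxis(L,-1,0)
M=(abs(z-93)<4)&(x>-260)&(x<-150)&(abs(y)<70);print('plate top',M.sum(),rect(L[M]/1000))
E
```

```text
{'tool_pos': array([ 0.5339, -0.0406,  0.0648]), 'ee_rot': array([-1.000e-04,  1.399e-01,  9.902e-01, -1.000e-04]), 'contact_force': array([ 0.2213,  0.1026, -2.8931])}
tool y yaw 73.91225685890805
tcp in imager [-222.4   -0.9   64.8]
plate top 5697 (array([-195.3,   16.2]), 107.4, 90.7, 90.0)
```

View pics/w4.png

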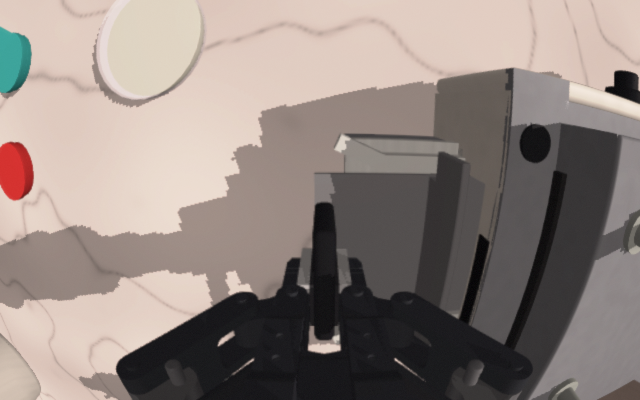

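Call:
jog_arm(deltas=[[1,0,0.003,0,0],[1,0,0.003,0.0005,0],[1,0,0.003,0.0005,0],[1,0,0.002,0.0005,0],[1,0,0.001,0,0],[1,0,0.001,0,0],[1,0,0.001,0,0],[1,0,0.001,0,0],[1,0,0,0,0],[1,0,0,0,0]])

```text
t: 11.85
tool_pos: [0.5376, -0.0274, 0.0632]
ee_rot: [-0.0, 0.141, 0.99, -0.001]
contact_force: [-2.3, -4.5, -2.7]
gripper_width: 0.0088
```

Call:
jog_arm(deltas=[[1,0,0.001,0,0],[1,0,0.001,0,0],[1,0,0,0.0004,0],[1,0,0,0.0004,0],[1,0,0,0,0],[1,0,0,0,0],[1,0,0,0,0],[1,0,0,0,0],[1,0,0,0,0],[1,0,0,0,0]])

```text
t: 12.68
tool_pos: [0.5377, -0.0274, 0.0626]
ee_rot: [-0.0, 0.141, 0.99, -0.001]
contact_force: [-4.8, -9.6, 2.2]
gripper_width: 0.0087
```

```bash
python3 - <<'E'
from look import *
cv2.imwrite('pics/w5.png',cv2.resize(im[120:340,300:560,::-1],(780,660))[:600])
x,y,z=np.moveaxis(L,-1,0)
for y0 in(-50,-35,35,50):
    for zz in(70,80):
        pass
for zl,n in((92,'plate top'),(100,'deck')):
    for a,b in((15,30),(30,45),(45,58)):
        M=(abs(z-zl)<2)&(x>-175)&(x<-130)&(y>a)&(y<b)
        print(n,a,M.sum(),np.round(np.percentile(x[M],[1,5,95,99]),1) if M.sum()>5 else '')
E
```

```text
{'tool_pos': array([ 0.5377, -0.0274,  0.0626]), 'ee_rot': array([-5.000e-04,  1.415e-01,  9.899e-01, -1.500e-03]), 'contact_force': array([-4.784 , -9.614 ,  2.1885])}
tool y yaw 73.7320579068247
tcp in imager [-208.7   -1.    62.6]
plate top 15 349 [-154.2 -153.9 -149.6 -149.1]
plate top 30 417 [-154.2 -153.9 -149.5 -149.2]
plate top 45 407 [-154.  -153.9 -149.4 -149.1]
deck 15 1250 [-150.1 -149.6 -131.3 -130.3]
deck 30 1426 [-150.  -149.5 -131.2 -130.3]
deck 45 1344 [-150.  -149.5 -131.1 -130.3]
```

View pics/w5.png

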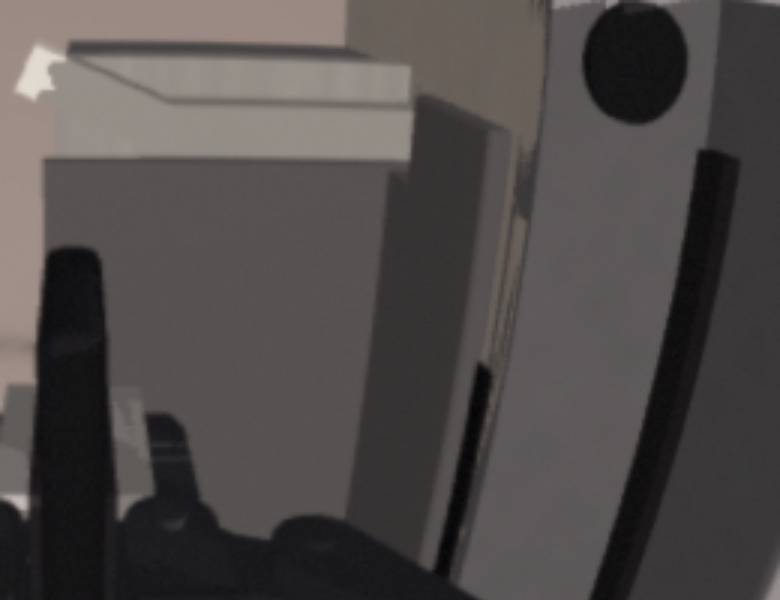

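Call:
jog_arm(deltas=[[0,0,0,0,0],[0,0,0,0,0],[0,0,0,0,0],[0,0,0,-0.01,0],[0,0,0,-0.03,0],[0,0,0,-0.035,0],[0,0,0,-0.035,0],[0,0,0,-0.035,0],[0,0,0,-0.035,0],[0,0,0,-0.005,0]])

```text
t: 13.57
tool_pos: [0.5413, -0.0242, 0.2552]
ee_rot: [0.005, 0.14, 0.99, 0.001]
contact_force: [1.1, -0.1, 0.2]
gripper_width: 0.0428
```

```bash
python3 - <<'E'
from look import *
x,y,z=np.moveaxis(L,-1,0)
M=(z>178)&(z<194)&(abs(y)<60)&(x>-140)&(x<-60);print('bar wrist',M.sum(),rect(L[M]/1000),np.percentile(z[M],95))
for lo,n in((92,'plate'),):
    M=(abs(z-lo)<2)&(abs(y)<62)&(x>-165)&(x<-140);print(n,rect(L[biggest(M)]/1000))
M=(abs(z-92)<3)&(abs(y)<40)&(x>-230)&(x<-190);print('pull',M.sum(),rect(L[M]/1000))
W=np.load('topW.npy');a=(W[...,:2]-O)*1000;X,Y,Zt=a@u,a@v,W[...,2]*1000
M=(Zt>180)&(Zt<194)&(abs(Y)<60)&(X>-140)&(X<-60);print('bar top',M.sum(),rect(np.stack([X,Y],-1)[M]/1000),np.percentile(Zt[M],95))
E
```

```text
{'tool_pos': array([ 0.5413, -0.0242,  0.2552]), 'ee_rot': array([0.0051, 0.1398, 0.9902, 0.0015]), 'contact_force': array([ 1.1076, -0.087 ,  0.184 ])}
tool y yaw 73.92179018227347
tcp in imager [-204.6   -3.5  255.2]
bar wrist 1786 (array([-100.3,    0.9]), 12.5, 100.1, 0.07) 188.154161712677
plate (array([-151.7,   23.8]), 43.6, 4.4, 88.28)
pull 502 (array([-209.2,    0.9]), 59.4, 9.4, 89.86)
bar top 277 (array([-99.4,   1.4]), 99.9, 12.3, 89.79) 190.858580817506
```

Call:
jog_arm(deltas=[[0,0.002,0.01,0,0],[0,0.002,0.02,0,0],[0,0,0.025,0,0],[0,0,0.025,0,0],[0,0,0.018,0,0],[0,0,0.005,0,0],[0,0,0,0,0],[0,0,0,0,0],[0,0,0,0,0],[0,0,0,0,0]])

```text
t: 14.45
tool_pos: [0.5631, 0.0744, 0.2474]
ee_rot: [-0.0, 0.141, 0.99, -0.0]
contact_force: [-0.5, -0.3, -0.2]
gripper_width: 0.0427
```

```bash
python3 - <<'E'
from look import *
x,y,z=np.moveaxis(L,-1,0)
M=(z>178)&(z<194)&(abs(y)<60)&(x>-140)&(x<-60);print('bar wrist',M.sum(),rect(L[M]/1000),np.percentile(z[M],95))
E
```

```text
{'tool_pos': array([0.5631, 0.0744, 0.2474]), 'ee_rot': array([-1.000e-04,  1.411e-01,  9.900e-01, -2.000e-04]), 'contact_force': array([-0.4803, -0.3293, -0.2313])}
tool y yaw 73.78110790334884
tcp in imager [-103.9    2.9  247.4]
bar wrist 2138 (array([-99.4,   0.6]), 99.6, 11.8, 89.86) 188.0462763881876
```

Call:
jog_arm(deltas=[[0,-0.002,0.0042,0.01,0],[0,0,0,0.02,0],[0,0,0,0.025,0],[0,0,0,0.02,0],[0,0,0,0.009,0],[0,0,0,0,0],[0.5,0,0,0,0],[1,0,0,0,0],[1,0,0,0,0],[1,0,0,0,0]], squeeze=50)

```text
t: 15.33
tool_pos: [0.5669, 0.0777, 0.165]
ee_rot: [0.001, 0.141, 0.99, -0.0]
contact_force: [-3.4, -4.5, 2.6]
gripper_width: 0.0102
```

Call:
jog_arm(deltas=[[1,0,0,0,0],[1,0,0,0,0],[1,0,0,0,0],[1,0,0,0,0],[1,0,0,0,0],[1,0,0,0,0],[1,0,0,0,0],[1,0,0,0,0],[1,0,0,0,0],[1,0,0,0,0]])

```text
t: 16.17
tool_pos: [0.5669, 0.0777, 0.165]
ee_rot: [0.001, 0.141, 0.99, -0.0]
contact_force: [-1.7, -4.6, 2.5]
gripper_width: 0.0101
```

```bash
python3 - <<'E'
from look import *
n=30; s_=np.linspace(0,1,n+1); w=np.minimum(np.minimum(s_/.15,1),(1.0-s_)/.2+.15); 
th=np.r_[0,np.cumsum((w[1:]+w[:-1])/2)]; th=th/th[-1]*1.24
a=np.arctan2(77,-120)-th; X,Z=142.6*np.cos(a),142.6*np.sin(a)
dx,dz=np.diff(X),np.diff(Z)
for k in range(n): print(k,round(th[k+1],3),[1,0,round(dx[k]/1e3,4),round(-dz[k]/1e3,4),0])
E
```

```text
{'tool_pos': array([0.5669, 0.0777, 0.165 ]), 'ee_rot': array([ 8.000e-04,  1.408e-01,  9.900e-01, -4.000e-04]), 'contact_force': array([-1.7051, -4.5763,  2.5386])}
tool y yaw 73.80956933979041
tcp in imager [-99.6   0.2 165. ]
0 0.005 [1, 0, np.float64(0.0004), np.float64(-0.0006), 0]
1 0.022 [1, 0, np.float64(0.0013), np.float64(-0.0019), 0]
2 0.049 [1, 0, np.float64(0.0022), np.float64(-0.0032), 0]
3 0.086 [1, 0, np.float64(0.0032), np.float64(-0.0043), 0]
4 0.132 [1, 0, np.float64(0.0041), np.float64(-0.0051), 0]
5 0.181 [1, 0, np.float64(0.0046), np.float64(-0.0052), 0]
6 0.229 [1, 0, np.float64(0.0048), np.float64(-0.0049), 0]
7 0.278 [1, 0, np.float64(0.0051), np.float64(-0.0047), 0]
8 0.326 [1, 0, np.float64(0.0053), np.float64(-0.0044), 0]
9 0.375 [1, 0, np.float64(0.0055), np.float64(-0.0042), 0]
10 0.423 [1, 0, np.float64(0.0057), np.float64(-0.0039), 0]
11 0.472 [1, 0, np.float64(0.0059), np.float64(-0.0036), 0]
12 0.52 [1, 0, np.float64(0.0061), np.float64(-0.0033), 0]
13 0.569 [1, 0, np.float64(0.0062), np.float64(-0.003), 0]
14 0.618 [1, 0, np.float64(0.0064), np.floa
[... 206 characters left out ...]
[1, 0, np.float64(0.0068), np.float64(-0.0015), 0]
19 0.86 [1, 0, np.float64(0.0068), np.float64(-0.0011), 0]
20 0.909 [1, 0, np.float64(0.0069), np.float64(-0.0008), 0]
21 0.957 [1, 0, np.float64(0.0069), np.float64(-0.0005), 0]
22 1.006 [1, 0, np.float64(0.0069), np.float64(-0.0001), 0]
23 1.054 [1, 0, np.float64(0.0069), np.float64(0.0002), 0]
24 1.102 [1, 0, np.float64(0.0068), np.float64(0.0005), 0]
25 1.146 [1, 0, np.float64(0.0062), np.float64(0.0008), 0]
26 1.182 [1, 0, np.float64(0.005), np.float64(0.0008), 0]
27 1.209 [1, 0, np.float64(0.0038), np.float64(0.0008), 0]
28 1.229 [1, 0, np.float64(0.0027), np.float64(0.0006), 0]
29 1.24 [1, 0, np.float64(0.0016), np.float64(0.0004), 0]
```

Call:
jog_arm(deltas=[[1,0,0.0004,-0.0006,0],[1,0,0.0013,-0.0019,0],[1,0,0.0022,-0.0032,0],[1,0,0.0032,-0.0043,0],[1,0,0.0041,-0.0051,0],[1,0,0.0046,-0.0052,0],[1,0,0.0048,-0.0049,0],[1,0,0.0051,-0.0047,0],[1,0,0.0053,-0.0044,0],[1,0,0.0055,-0.0042,0]])

```text
t: 17.05
tool_pos: [0.5764, 0.1107, 0.2038]
ee_rot: [0.0, 0.142, 0.99, -0.002]
contact_force: [-6.2, -9.5, 6.2]
gripper_width: 0.0105
```

Call:
jog_arm(deltas=[[1,0,0.0057,-0.0039,0],[1,0,0.0059,-0.0036,0],[1,0,0.0061,-0.0033,0],[1,0,0.0062,-0.003,0],[1,0,0.0064,-0.0027,0],[1,0,0.0065,-0.0024,0],[1,0,0.0066,-0.0021,0],[1,0,0.0067,-0.0018,0],[1,0,0.0068,-0.0015,0],[1,0,0.0068,-0.0011,0]])

```text
t: 17.88
tool_pos: [0.5952, 0.1743, 0.2297]
ee_rot: [0.002, 0.141, 0.99, -0.0]
contact_force: [-1.1, -4.7, 5.8]
gripper_width: 0.0099
```

```bash
cat > hood.py <<'E'
from look import *
b=np.array([tp[0]-20,tp[2]+17-105]); print('bar rel (TCP+17)',b,'r',np.hypot(*b),'theta',np.arctan2(77,-120)-np.arctan2(b[1],b[0]))
def fit(x,y,z,n):
    # points on hood: between hinge radius; estimate angle by plane fit in x,z
    r=np.hypot(x-20,z-105); M=(abs(y)<78)&(r>60)&(r<165)&(z>140)&(abs(y)>52)
    P=np.stack([x[M]-20,z[M]-105],-1); best=(0,)
    if len(P)<50: print(n,'few',len(P));return
    for th in np.arange(0.2,1.6,.005):
        off=P@np.array([np.sin(th),np.cos(th)])   # distance along hood normal; top face 32, underside 0
        al=-P[:,0]*np.cos(th)+P[:,1]*np.sin(th)
        for f in(0,32):
            k=((abs(off-f)<1.5)&(al>30)&(al<150)).sum()
            if k>best[0]: best=(k,th,f)
    print(n,len(P),'hood fit',best)
fit(L[...,0],L[...,1],L[...,2],'wrist')
for c in('scene','top'):
    im,d=eyes.grab_frame(c);cv2.imwrite(c+'_h.png',im[:,:,::-1]);W=cloud(c,d);a=(W[...,:2]-O)*1000;fit(a@u,a@v,W[...,2]*1000,c)
E
python3 hood.py
```

```text
{'tool_pos': array([0.5952, 0.1743, 0.2297]), 'ee_rot': array([ 1.500e-03,  1.409e-01,  9.900e-01, -1.000e-04]), 'contact_force': array([-1.089 , -4.69  ,  5.8152])}
tool y yaw 73.80083481732831
tcp in imager [  1.   -0.3 229.7]
bar rel (TCP+17) [-18.9959287  141.73058265] r 142.9979138487148 theta 0.8670672280437886
wrist 7676 hood fit (np.int64(6004), np.float64(0.8650000000000007), 32)
scene 361 hood fit (np.int64(119), np.float64(0.8800000000000006), 32)
top 884 hood fit (np.int64(449), np.float64(0.8900000000000006), 32)
```

Call:
jog_arm(deltas=[[1,0,0.0069,-0.0008,0],[1,0,0.0069,-0.0005,0],[1,0,0.0069,-0.0001,0],[1,0,0.0068,0.0002,0],[1,0,0.0065,0.0005,0],[1,0,0.0056,0.0007,0],[1,0,0.0042,0.0007,0],[1,0,0.003,0.0006,0],[1,0,0.002,0.0005,0],[1,0,0.001,0.0003,0]])

```text
t: 18.87
tool_pos: [0.6095, 0.2241, 0.226]
ee_rot: [0.002, 0.14, 0.99, 0.0]
contact_force: [4.3, -3.1, 3.5]
gripper_width: 0.0098
```

```bash
python3 hood.py; python3 hood.py|tail -4
```

```text
{'tool_pos': array([0.6095, 0.2241, 0.226 ]), 'ee_rot': array([1.600e-03, 1.399e-01, 9.902e-01, 3.000e-04]), 'contact_force': array([ 4.2731, -3.0844,  3.4921])}
tool y yaw 73.91338715284786
tcp in imager [ 5.28e+01 -1.00e-01  2.26e+02]
bar rel (TCP+17) [ 32.81261339 137.98758976] r 141.8352654533424 theta 1.2337596944008635
wrist 8273 hood fit (np.int64(5266), np.float64(1.2300000000000009), 32)
scene 360 hood fit (np.int64(64), np.float64(1.235000000000001), 0)
top 531 hood fit (np.int64(95), np.float64(1.2300000000000009), 32)
bar rel (TCP+17) [ 32.7812017  137.98295019] r 141.8234879275706 theta 1.23355178648468
wrist 8254 hood fit (np.int64(5270), np.float64(1.2300000000000009), 32)
scene 353 hood fit (np.int64(54), np.float64(1.2300000000000009), 0)
top 531 hood fit (np.int64(92), np.float64(1.2300000000000009), 32)
```

Call:
jog_arm(deltas=[[1,0,0.0007,0.0002,0],[1,0,0.0005,0.0001,0],[1,0,0,0,0],[1,0,0,0,0],[1,0,0,0,0],[1,0,0,0,0],[1,0,0,0,0],[1,0,0,0,0],[1,0,0,0,0],[1,0,0,0,0]])

```text
t: 20.0
tool_pos: [0.6097, 0.225, 0.2258]
ee_rot: [0.002, 0.14, 0.99, 0.0]
contact_force: [5.7, -3.0, 3.0]
gripper_width: 0.0099
```

```bash
cat > fin.py <<'E'
from hood import *
print('dq',np.abs(read_state()['dq']).max())
for c in('scene','top'):
    im,d=eyes.grab_frame(c);W=cloud(c,d);a=(W[...,:2]-O)*1000;X,Y,Zt=a@u,a@v,W[...,2]*1000
    M=(abs(Zt-91)<4)&(abs(Y)<62)&(X>-230)&(X<-140);print(c,'plate+pull (home: centre -182, 64 long)',M.sum(),rect(np.stack([X,Y],-1)[biggest(M)]/1000) if M.sum()>20 else '', rect(np.stack([X,Y],-1)[M]/1000))
    if c=='scene': sc=im
    for q in('wash_bottle','reagent','tally_counter','beaker','spare_dish'):
        m=models.masks_of(c,q)
        if m: print(q,round(m[0]['conf'],2),np.round(m[0]['extent']).astype(int))
cv2.imwrite('pics/fin.png',cv2.resize(sc[110:350,170:530,::-1],(800,533)))
E
python3 fin.py
```

```text
{'tool_pos': array([0.6097, 0.225 , 0.2258]), 'ee_rot': array([1.500e-03, 1.400e-01, 9.901e-01, 3.000e-04]), 'contact_force': array([ 5.6503, -2.9808,  2.9714])}
tool y yaw 73.89957103843861
tcp in imager [ 5.370e+01 -1.000e-01  2.258e+02]
bar rel (TCP+17) [ 33.69777463 137.78325208] r 141.84415591855378 theta 1.2401640971963224
wrist 8261 hood fit (np.int64(5236), np.float64(1.235000000000001), 32)
scene 359 hood fit (np.int64(64), np.float64(1.2400000000000009), 0)
top 518 hood fit (np.int64(88), np.float64(1.235000000000001), 32)
dq 0.001056436007512727
scene plate+pull (home: centre -182, 64 long) 142 (array([-208.,   -2.]), 58.5, 9.8, 85.82) (array([-180.8,   -1.5]), 118.8, 64.7, 89.71)
wash_bottle 0.83 [315 284  50  68]
reagent 0.68 [248 302  34  57]
tally_counter 0.77 [291 289  24  31]
beaker 0.7 [411 163  24  34]
spare_dish 0.61 [422 201 171 129]
top plate+pull (home: centre -182, 64 long) 181 (array([-207.6,   -5.3]), 6.7, 4.9, 15.52) (array([-179.9,    3.2]), 122.3, 69.3, 86.23)
wash_bottle 0.24 [269 184  86  47]
reagent 0.84 [421 120  32  33]
tally_counter 0.51 [374 140  20  23]
beaker 0.65 [181 278  19  28]
spare_dish 0.6 [343 265  32  41]
```

View pics/fin.png

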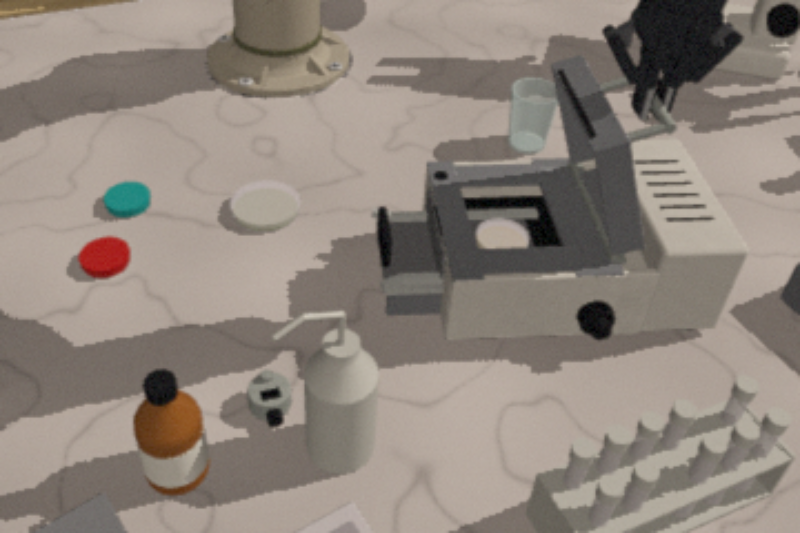

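```bash
python3 - <<'E'
from look import *
im,d=eyes.grab_frame('scene');W=cloud('scene',d);a=(W[...,:2]-O)*1000;X,Y,Z=a@u,a@v,W[...,2]*1000
m=(abs(X+75)<45)&(abs(Y)<45)&(im[...,0]>120)&(Z>55)&(Z<85)
print('dish',m.sum(),np.median(X[m]),np.median(Y[m]),np.percentile(Z[m],[10,50,90]))
if m.sum()>50 and np.ptp(np.percentile(Z[m],[10,90]))<4 and abs(np.median(Z[m])-68)<3: print(ctrl.job_done())
E
```

```text
{'tool_pos': array([0.6097, 0.2249, 0.2258]), 'ee_rot': array([1.500e-03, 1.401e-01, 9.901e-01, 3.000e-04]), 'contact_force': array([ 4.8514, -2.8563,  3.7524])}
tool y yaw 73.89623886336597
tcp in imager [ 5.370e+01 -1.000e-01  2.258e+02]
dish 275 -74.67715752644074 0.8987201282760251 [66.91372651 68.45550879 69.96125909]
the job is handed in; nothing more can be done
None
```

The tray is in the imager with its front plate flush. The light hood is raised to its balance point and the gripper is still holding the handle. I handed the job in after about 20 s of the 56 s allowed.

- **Tray:** with the tray in, the plate measured 150 to 154 mm in front of the imager's centre, so its inner face is on the front face. I pushed with about 11 N to seat it, and the last scene view still showed it home.
- **Dish:** it lies level in its seat. Its centre is within about 1 mm of the expected spot and its top is at 68 mm, as it should be.
- **Hood:** the handle position gives 1.240 rad and the camera fits give 1.235 to 1.240 rad, against the target of 1.24. The arm was at rest, with about 7 N on the wrist.
- **Other things on the bench:** by eye, the last scene picture shows them where they were.

The last checks disagreed in three places:
- The top camera placed the plate and pull about 2 mm from home. The hood and gripper were blocking part of its view, so I relied on the scene and wrist views.
- The detector mistook the imager for the spare dish in the scene view.
- In the top view, it mistook something near the raised hood for the wash bottle, with low confidence.

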